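# Locate a drilled angle cleat on the pin of a weld jig

## Task

Load the drilled angle cleat into the weld jig: set it down on the jig bed with its heel to the fence and its hole short of the slot (on either side), then slide it along the fence until you feel the hole drop over the locating pin, and leave it lying flat on the bed with its heel along the fence. Feel for the pin gently: do not ram the cleat against it or slam it on the jig, and leave the other things on the bench where they are.

Things in the scene. Friction and masses are not known exactly. Their poses are not given: they have to be found in the camera images.
- jig: Weld jig, fixed: dark steel base plate 160 (x) by 260 (y) by 12 mm; its top is the bed. Origin: centre of its underside, on the bench; z up. Fence along the -x side (robot's side). On the +x side (x 47 to 73 mm) stand a V-rest 26 mm high in the middle and two bolt heads 10 mm high at y = -108 and +108 mm; the rest of the bed is clear but for the pin.
- jig_fence (a point): Middle of the fence's working face at bed height (12 mm above the bench); axes as the jig. The fence is a straight steel bar, 16 mm thick (from here to x = -16 mm), 14 mm high above the bed, reaching 110 mm either way in y. Its face looks to +x.
- jig_slot (a point): Middle of the bed's slot (17 mm wide, 58 mm long in y), at bed height; axes as the jig, x square away from the fence. In it stands the rigid locating pin, 16 mm diameter, 8 mm proud of the bed, its top 2 mm tapering to 12 mm. It is exactly 38 mm from the fence's face, but set by hand anywhere up to 20 mm either way along y: that is not measured.
- cleat_flange (a point): The drilled cleat, a loose steel angle 65 x 50 x 8 mm, 110 mm long, about 0.74 kg: centre of its upright leg, 25 mm above its underside. Upright leg: 8 mm thick (x), 110 mm long (y), 50 mm high. The flat leg, 8 mm thick, reaches +x, to 65 mm from the heel (outer face of the upright leg, x = -4 mm from here). Starts flat on the bench, z up, upright leg on the robot's side.
- cleat_hole (a point): Centre of the 18 mm round through hole of the drilled cleat, at the underside of its flat leg: +34 mm x, 0 y, -25 mm z from cleat_flange, so 38 mm from the heel and 55 mm from either end. Axes as the cleat. With the cleat home it is at bed height.
- blank_flange (a point): A bystander: another loose angle piece of the same section but only 80 mm long and without a hole (0.54 kg); centre of its upright leg, 25 mm up. Not to be used. The two angle pieces may have changed places.
- square: A bystander: magnetic welding square, loose, about 55 by 55 mm and 16 mm high; origin at its underside.
- brush: A bystander: wire brush with a wooden back, loose, 240 mm long, 26 mm high; origin at its underside.
- chipper: A bystander: slag hammer, loose, 260 mm long, 25 mm high; origin at its underside.
- gusset: A bystander: flat gusset plate with snipped corners, loose, about 110 by 100 by 10 mm; origin at its underside.
Things that resemble listed ones, but are neither listed nor needed, are in the scene too. Leave any black or blue look-alike of the part that bears cleat_flange alone.

How it is judged:
By the outcome, as a careful person would: the job done as asked, in the order asked, and still so for the second after the job is handed in, with the robot touching nothing.
It also fails if it takes over 72 s, if anything falls off the work surface, if the arm or the gripper's body presses on something with over 40 N, if the wrist force passes 120 N, or if a joint passes its speed limit or range.

## Robot

A 6-joint arm with a two-finger parallel gripper is mounted at the origin on the work surface. World frame = base frame: x ahead of the robot, y to its left, z up, the work surface at z = 0. Lengths are in mm, angles in rad, forces in N, time in s.
With the tool pointing down it reaches from about 275 to 750 mm from the base axis. Payload 10.2 kg.
Tool frame: the origin (TCP) lies midway between the tips of the shut fingers; the grasp point (between the pads) lies 19 mm behind it; z points along the fingers, y is the direction in which the jaws open and shut (so a half turn about z gives the same grasp; the last joint's range is limited). The gripper opens to 85 mm and grips with 20 to 120 N. Pads are 22 mm wide; open, the fingers measure 114 mm over their backs; the gripper's body (76 mm by 85 mm) begins 54 mm behind the grasp point. The pads swing forward as they close: fully open they stand 13 mm farther back than shut.
Start: joints at [-1.57, 0.313, 1.498, -0, 1.331, -0.223], TCP at [116.503, -511.916, 231.294] pointing down, gripper open.
Joint ranges: [-2.94, 2.94], [-0.97, 2.17], [0.19, 2.56], [-1.23, 4.37], [0.02, 3.11], [-2.88, 2.88]. Speed limits (rad/s): [2.39, 2.39, 3.01, 3.14, 3.14, 3.14].

## Interface

Orientations are given as a unit quaternion [w, x, y, z].
In Python, from rig import sense, optics, ctrl gives the robot as it stands.
- The arm moves only by the tool play_rows, never from a script. Its argument "plan" is a list of rows, each a list of 7 numbers: the shift along the world's x, y, z in mm, then the turn, a rotation vector about the world's x, y, z in rad, then the opening, from -1 (shut) to 1 (fully open), so that 0 is half open. A call has 1 to 5 rows; each row shifts and turns the pose as measured when the row begins; what a row does not reach is not made up. A row lasts 1/12 s, in which the tool goes at most 41.7 mm and 7.16 degrees, less where a joint would pass 70% of its speed; a pose out of reach is approached as far as the arm can. A call is refused whole if a number of a shift passes 41.7 or a number of a turn 0.125, either way. A call with a gripper value outside its range is refused whole. The fingers move at their own pace and stop on an object; "grip_force" is the grip in N (left out, the last holds). Time passes only in rows, so rows that do not move let the fingers close. It gives the time, the measured TCP pose, the force and the opening at its end, in the units of the state.
- sense(): the state, without advancing time (a new reading comes with each control period).
- optics.capture(name): name is "scene" or "side" or "wrist"; returns a dict with "img" (480x640x3 uint8, blue, green, red), "fx", "fy", "cx", "cy" (pixels), "world_to_cam" (4x4, takes a point from world to camera coordinates). Camera axes: x right, y up, looking along -z (the intrinsics and any distortion apply to the point x, -y, -z); pixel columns grow to the right and rows downward; lengths in mm; the calibration is good to about 2 mm. A picture is of the moment at which its call begins. There is no depth.
- ctrl.finish_job(): hands the job in, once; it reports no verdict.
The state is a dict: "time_s": time; "joints": joint angles; "dq": joint speeds; "tau": joint torques, N m; "eef_pos": TCP position; "ee_rot": TCP orientation; "force": force on the tool from outside, world axes, zero at the start; "wrist_torque": the same for the moment, N m; "grip_width": opening from 0.0 (shut) to 1.0 (fully open).
Only numpy, scipy, OpenCV 4.12 (cv2) and the standard library are available. Lean on these libraries where they do the work, as an engineer would, in place of code of your own. Each camera call takes 0.05 s, during which the arm holds its last target. There are 200 camera calls.

## Working session

There is one attempt and no reset: what is moved stays moved. The work goes in short steps, Python scripts to look and compute and a tool call to move; the robot and the scene stay as the last step left them, time stands still between calls to the robot, and variables do not carry over. Pictures are saved under pics/ and viewed, about 8 in all and at most 12, crops included, and the job is handed in when it is done.

Besides the shell and the picture viewer there is one more tool, called by a JSON object that holds its "name" and its "arguments", one argument or row to a line. play_rows: Moves the arm, as the interface text tells. Its arguments: {"type":"object","properties":{"plan":{"type":"array"},"grip_force":{"type":"number"}},"required":["plan"]}

```bash
mkdir -p pics
cat > h.py <<'E'
import numpy as np, cv2
from rig import sense, optics, ctrl
def cap(n,save=None):
    c=optics.capture(n)
    if save: cv2.imwrite('pics/'+save,c['img'])
    np.save(f'/tmp/{n}.npy',c,allow_pickle=True); return c
def load(n): return np.load(f'/tmp/{n}.npy',allow_pickle=True).item()
def ray(c,u,v):
    d=np.array([(u-c['cx'])/c['fx'],-(v-c['cy'])/c['fy'],-1.]); M=np.array(c['world_to_cam']); R=M[:3,:3]
    return -R.T@M[:3,3], R.T@d
def onz(c,u,v,z):
    o,d=ray(c,u,v); return o+d*(z-o[2])/d[2]
def proj(c,p):
    q=np.array(c['world_to_cam'])@np.append(p,1); return c['fx']*q[0]/-q[2]+c['cx'], c['fy']*q[1]/q[2]+c['cy']
E
python3 - <<'E'
from h import *
for n in('scene','side'):
    c=cap(n,n+'1.png'); print(n,[k for k in c],c['fx'],c['cx'],c['cy'],ray(c,320,240))
s=sense();print(s['eef_pos'],s['ee_rot'],s['force'],s['grip_width'],s['time_s'])
E
```

```text
scene ['img', 'fx', 'fy', 'cx', 'cy', 'world_to_cam'] 451.71158719854776 322.6998650612204 232.64256232901948 (array([1386.97792268,  -27.8225486 ,  871.96518498]), array([-0.72205275, -0.00832321, -0.69200547]))
side ['img', 'fx', 'fy', 'cx', 'cy', 'world_to_cam'] 509.77698945608023 315.8288554429708 247.59069384199728 (array([375.98388632, 937.63425812, 677.43641308]), array([ 0.13419781, -0.83295422, -0.53709113]))
[ 116.50258244 -511.68675281  230.81355829] [-5.47852021e-04  9.93744831e-01  1.11673218e-01  5.36171369e-05] [1.01613338 0.23955471 0.1887033 ] 0.9997892583158505 0.1
```

View pics/scene1.png

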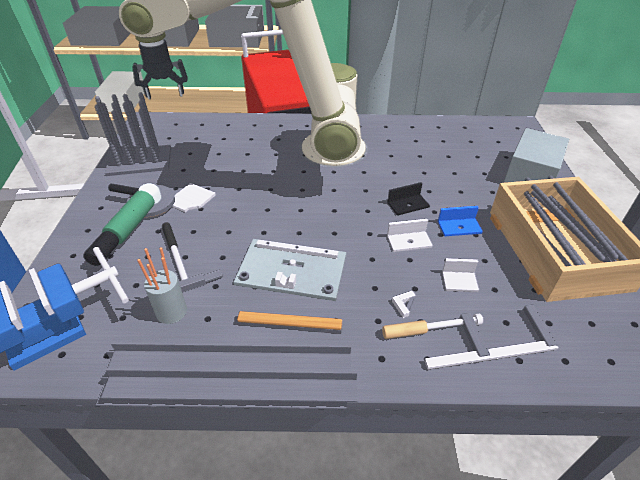

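View pics/side1.png

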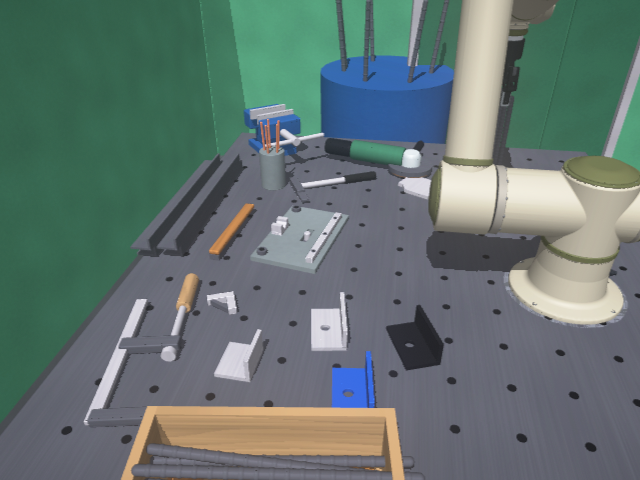

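The drilled (white, with hole) cleat is at scene (410,235) / side (328,328). The short blank is at scene (460,275). The jig is at scene (292,268), with the pin near (293,262). Next I'll get coarse positions and then a closer wrist look.

Run:
```python
from h import *
c=load('scene');s=load('side')
print('hole top',onz(c,409,243,8),onz(s,325,327,8))
for p in[(389,224),(427,221),(432,246),(391,250)]: print('cleat',p,onz(c,*p,50 if p[1]<230 else 8))
for p in[(251,239),(347,251),(340,298),(235,283)]: print('jig',p,onz(c,*p,12))
for p in[(282,205),(349,212),(316,271),(253,262)]: print('jig side',p,onz(s,*p,12))
print('pin',onz(c,293,261,20),onz(s,307,233,20))
a=cv2.resize(c['img'][180:310,220:500],None,fx=2.8,fy=2.8,interpolation=2)[:, :784]
b=cv2.resize(s['img'][195:395,220:460],None,fx=2,fy=2,interpolation=2)
```

```text
hole top [492.8700161  206.72178178   8.        ] [484.3235084  206.96490111   8.        ]
cleat (389, 224) [462.53703089 150.15563718  50.        ]
cleat (427, 221) [448.06536806 256.40072933  50.        ]
cleat (432, 246) [503.50084949 268.1787719    8.        ]
cleat (391, 250) [521.01540096 154.40526714   8.        ]
jig (251, 239) [ 489.22685019 -228.14336041   12.        ]
jig (347, 251) [530.97993392  34.91902797  12.        ]
jig (340, 298) [691.81095477  13.32153705  12.        ]
jig (235, 283) [ 648.59435257 -247.82714599   12.        ]
jig side (282, 205) [ 672.51788474 -253.65687231   12.        ]
jig side (349, 212) [ 488.01369171 -242.96653335   12.        ]
jig side (316, 271) [530.80027135  33.57132637  12.        ]
jig side (253, 262) [678.4895883   21.50034653  12.        ]
pin [ 578.09348653 -106.96796603   20.        ] [ 576.82212519 -108.61901916   20.        ]
```

{"name": "play_rows", "arguments": {
  "plan": [
    [35,20,0,0,0,0.08,1],
    [35,20,0,0,0,0.08,1],
    [35,20,0,0,0,0.08,1],
    [35,20,0,0,0,0.08,1],
    [35,20,0,0,0,0.08,1]
  ]
}}

```text
time_s: 0.52
eef_pos: [290.9, -410.1, 228.6]
ee_rot: [-0.002, 0.951, 0.308, -0.001]
force: [-0.5, -0.6, 0.2]
grip_width: 0.999
```

{"name": "play_rows", "arguments": {
  "plan": [
    [30,27,0,0,0,0.08,1],
    [30,27,0,0,0,0.08,1],
    [30,27,0,0,0,0.08,1],
    [10,39,0,0,0,0.08,1],
    [10,39,0,0,0,0.08,1]
  ]
}}

```text
time_s: 0.93
eef_pos: [406.5, -245.8, 226.5]
ee_rot: [-0.003, 0.866, 0.5, -0.001]
force: [0.9, 0.2, 0.2]
grip_width: 1.001
```

{"name": "play_rows", "arguments": {
  "plan": [
    [0,40,0,0,0,0.08,1],
    [0,40,0,0,0,0.08,1],
    [0,40,0,0,0,0.08,1],
    [0,40,0,0,0,0.08,1],
    [0,40,0,0,0,0.08,1]
  ]
}}

```text
time_s: 1.35
eef_pos: [405.6, -37.5, 224.9]
ee_rot: [-0.004, 0.742, 0.67, -0.002]
force: [1.5, 0.4, 0.2]
grip_width: 1.0
```

{"name": "play_rows", "arguments": {
  "plan": [
    [5,40,0,0,0,0.04,1],
    [5,40,0,0,0,0.04,1],
    [5,40,0,0,0,0.04,1],
    [5,40,0,0,0,0.04,1],
    [15,40,0,0,0,0.04,1]
  ]
}}

```text
time_s: 1.77
eef_pos: [435.8, 168.2, 225.0]
ee_rot: [-0.004, 0.667, 0.745, -0.003]
force: [0.9, -1.1, 0.1]
grip_width: 0.999
```

{"name": "play_rows", "arguments": {
  "plan": [
    [15,38,0,0,0,0.03,1],
    [0,0,0,0,0,0,1]
  ]
}}

```text
time_s: 1.93
eef_pos: [450.6, 212.5, 224.3]
ee_rot: [-0.004, 0.652, 0.758, -0.002]
force: [-0.2, 0.6, -0.1]
grip_width: 0.999
```

Run:
```python
from h import *
c=cap('wrist','w1.png'); s=sense(); print(s['eef_pos'],s['ee_rot']); print(ray(c,320,240))
```

```text
[449.93460016 210.36461043 224.16919434] [-0.00414431  0.65286147  0.75745966 -0.00309784]
(array([439.83822372, 290.62175783, 366.86911048]), array([ 0.05021994, -0.29611061, -0.95400495]))
```

View pics/w1.png

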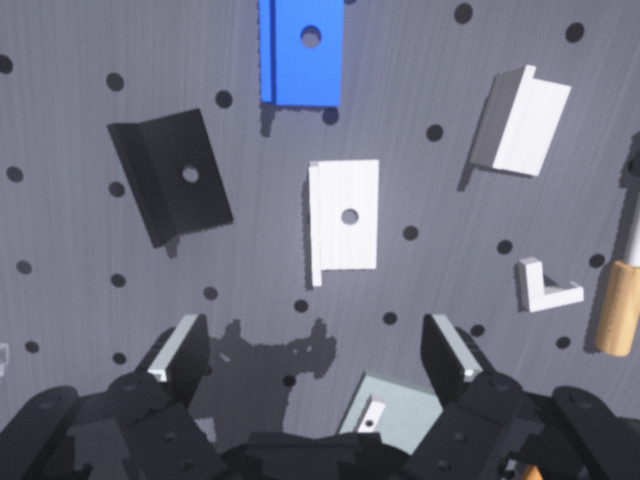

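Wrist view: the drilled cleat lies at (345,215), with its hole at (349,216) and the upright leg's top at (314,163)–(317,285). The blue and black look-alikes are above and left, and the blank is at (520,125).

Run:
```python
from h import *
c=load('wrist'); im=c['img']
m=((im.min(2)>165)*255).astype(np.uint8); m[:, :280]=0; m[:,420:]=0; m[310:]=0; m[:120]=0
ct=max(cv2.findContours(m,0,2)[0],key=cv2.contourArea); print(cv2.approxPolyDP(ct,2.5,True)[:,0].tolist())
print('hole',onz(c,349,216,8), [onz(c,349,216,8)[1]])
for u,v,z in[(310,162,50),(319,161,50),(313,286,50),(321,285,50),(378,160,8),(377,268,8)]: print(u,v,z,onz(c,u,v,z).round(1))
print(c['world_to_cam'])
```

```text
[[377, 159], [310, 162], [314, 286], [321, 285], [323, 269], [376, 266]]
hole [483.44992195 208.31757509   8.        ] [np.float64(208.31757508827081)]
310 162 50 [437.8 258.9  50. ]
319 161 50 [445.1 260.9  50. ]
313 286 50 [456.9 146.7  50. ]
321 285 50 [464.1 148.8  50. ]
378 160 8 [501.  266.1   8. ]
377 268 8 [522. 158.   8.]
[[ 9.89009160e-01  1.47582999e-01 -8.95209814e-03 -4.74610614e+02]
 [-1.43038245e-01  9.39711730e-01 -3.10615397e-01 -9.62317926e+01]
 [-3.74291602e-02  3.08481965e-01  9.50493522e-01 -4.21895509e+02]
 [ 0.00000000e+00  0.00000000e+00  0.00000000e+00  1.00000000e+00]]
```

{"name": "play_rows", "arguments": {
  "plan": [
    [0,-7,-35,0,-0.01,0.03,0],
    [0,0,-35,0,0,0,0],
    [0,0,-35,0,0,0,0],
    [0,0,-25,0,0,0,0],
    [0,0,0,0,0,0,0]
  ]
}}

```text
time_s: 2.4
eef_pos: [448.8, 200.5, 90.7]
ee_rot: [0.001, 0.641, 0.767, 0.001]
force: [0.2, -0.1, -0.0]
grip_width: 0.501
```

{"name": "play_rows", "arguments": {
  "plan": [
    [1.5,2.5,-30,0,0,0,0],
    [0,0,-25,0,0,0,0],
    [0,0,-12,0,0,0,0],
    [0,0,-3,0,0,0,0]
  ]
}}

```text
time_s: 2.73
eef_pos: [452.2, 200.3, 22.7]
ee_rot: [0.003, 0.643, 0.766, 0.003]
force: [0.6, -0.3, -0.9]
grip_width: 0.502
```

{"name": "play_rows", "arguments": {
  "plan": [
    [-1,2,-1,0,0,0,-0.5],
    [0,0,0,0,0,0,-0.75],
    [0,0,0,0,0,0,-1],
    [0,0,0,0,0,0,-1],
    [0,0,0,0,0,0,-1]
  ],
  "grip_force": 70
}}

```text
time_s: 3.15
eef_pos: [452.1, 201.4, 25.5]
ee_rot: [0.003, 0.644, 0.765, 0.003]
force: [0.5, 0.6, -8.4]
grip_width: 0.081
```

{"name": "play_rows", "arguments": {
  "plan": [
    [0,0,0,0,0,0,-1],
    [0,0,0,0,0,0,-1],
    [0,0,0,0,0,0,-1]
  ]
}}

```text
time_s: 3.4
eef_pos: [451.1, 201.2, 25.2]
ee_rot: [0.003, 0.644, 0.765, 0.002]
force: [0.3, 0.6, -8.1]
grip_width: 0.081
```

{"name": "play_rows", "arguments": {
  "plan": [
    [0,0,15,0,0,0,-1],
    [0,0,30,0,0,0,-1],
    [0,0,40,0,0,0,-1],
    [0,0,40,0,0,0,-1],
    [0,0,40,0,0,0,-1]
  ]
}}

```text
time_s: 3.82
eef_pos: [443.4, 199.6, 186.7]
ee_rot: [-0.005, 0.644, 0.765, -0.007]
force: [1.5, -0.1, -8.7]
grip_width: 0.082
```

{"name": "play_rows", "arguments": {
  "plan": [
    [0,-40,10,0,0,-0.07,-1],
    [0,-40,10,0,0,-0.07,-1],
    [0,-40,10,0,0,-0.07,-1],
    [0,-40,0,0,0,-0.07,-1],
    [0,-40,0,0,0,-0.06,-1]
  ]
}}

```text
time_s: 4.23
eef_pos: [443.6, 0.1, 227.4]
ee_rot: [-0.0, 0.764, 0.646, 0.0]
force: [1.6, -0.1, -8.6]
grip_width: 0.081
```

{"name": "play_rows", "arguments": {
  "plan": [
    [0,-40,0,0,0,0,-1],
    [0,-40,0,0,0,0,-1],
    [0,-40,0,0,0,0,-1],
    [0,-40,0,0,0,0,-1],
    [0,-40,0,0,0,0,-1]
  ]
}}

```text
time_s: 4.65
eef_pos: [439.7, -208.5, 227.2]
ee_rot: [-0.001, 0.765, 0.644, 0.0]
force: [1.8, 0.9, -8.5]
grip_width: 0.077
```

{"name": "play_rows", "arguments": {
  "plan": [
    [15,-10,0,0,0,0,-1],
    [0,0,0,0,0,0,-1],
    [0,0,0,0,0,0,-1]
  ]
}}

```text
time_s: 4.9
eef_pos: [452.8, -227.6, 225.3]
ee_rot: [-0.001, 0.768, 0.64, -0.001]
force: [0.3, 0.5, -8.6]
grip_width: 0.08
```

Run:
```python
from h import *
c=cap('wrist','w2.png'); s=sense(); print(s['eef_pos'],s['ee_rot'],s['force'])
```

```text
[ 452.85839083 -227.17083784  225.31530056] [-0.00106422  0.76804551  0.64039348 -0.00107441] [ 0.37660889 -0.12916563 -7.92139516]
```

View pics/w2.png

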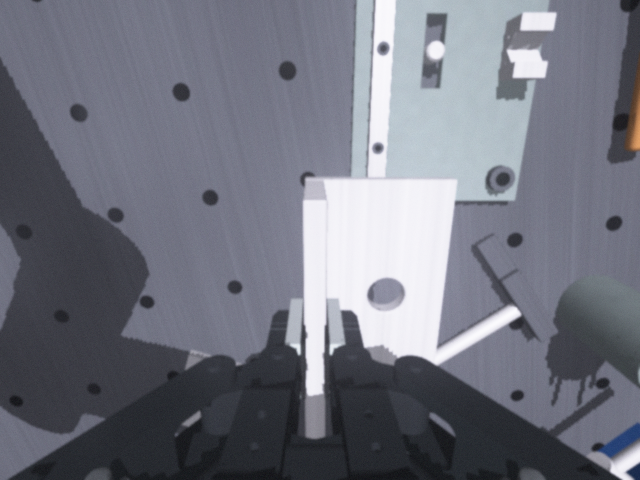

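Wrist view: the cleat is held level, its hole at (386,294). The jig lies beyond, with the fence's top working edge along (395,0)–(386,178), the slot at (432,50) and the pin top at (435,50).

Run:
```python
from h import *
c=load('wrist'); im=c['img']; s=sense(); tcp=np.array(s['eef_pos'])
g=im.min(2).astype(int)
e=[]
for v in list(range(2,40,3))+list(range(60,140,3))+list(range(158,172,3)):
    r=np.where(g[v,360:410]>200)[0]
    if len(r)>8: e.append((360+r[0],360+r[-1]+1,v))
e=np.array(e,float); print(e[0],e[-1])
P=np.array([onz(c,u,v,26)[:2] for _,u,v in e]); L=np.array([onz(c,u,v,26)[:2] for u,_,v in e])
for Q in(P,L):
    a=np.polyfit(Q[:,1],Q[:,0],1); print('x=%.3f*y+%.1f'%tuple(a),'yaw',-np.arctan(a[0]),'resid',np.std(Q[:,0]-np.polyval(a,Q[:,1])))
for u,v,z,n in[(435,50,20,'pintop'),(427,13,12,'slot tl'),(447,14,12,'tr'),(421,88,12,'bl'),(440,88,12,'br'),(514,201,12,'jig corner'),(386,178,26,'fence end')]: print(n,onz(c,u,v,z).round(1))
# slot auto
k=im[0:110,400:470]; mm=((g[0:110,400:470]<110)*255).astype(np.uint8)
w=((g[0:110,400:470]>225)*255).astype(np.uint8)
ys,xs=np.where(w);print('white blob',xs.mean()+400,ys.mean(),len(xs), xs.min()+400,xs.max()+400,ys.min(),ys.max())
zb=tcp[2]-25
for u,v,z,n in[(386,294,zb+8,'hole'),(457,180,zb+8,'flat far corner'),(305,180,zb+50,'leg tl'),(326,179,zb+50,'leg tr'),(304,300,zb+50,'leg l'),(327,300,zb+50,'leg r'),(440,350,zb+8,'flat edge')]:
    print(n,(onz(c,u,v,z)-tcp).round(1))
```

```text
[376. 396.   2.] [368. 386. 170.]
x=0.184*y+560.5 yaw -0.1822022182628821 resid 0.25794937714797456
x=0.184*y+543.9 yaw -0.182227687804568 resid 0.2519236743148675
pintop [ 576.7 -111.4   20. ]
slot tl [574.9 -81.4  12. ]
tr [591.3 -85.2  12. ]
bl [ 564.6 -138.6   12. ]
br [ 581.2 -141.7   12. ]
jig corner [ 644.1 -256.8   12. ]
fence end [ 522.1 -209.6   26. ]
white blob 435.85074626865674 49.6865671641791 201 429 443 42 58
hole [ 33.4  -4.8 -17. ]
flat far corner [ 69.9  43.2 -17. ]
leg tl [ 8.2 61.  25. ]
leg tr [14.7 60.1 25. ]
leg l [-0.2 19.8 25. ]
leg r [ 7.8 18.3 25. ]
flat edge [ 56.2 -40.4 -17. ]
```

{"name": "play_rows", "arguments": {
  "plan": [
    [28,17,-15,0,0,0,-1],
    [28,17,-15,0,0,0,-1],
    [27,16,-15,0,0,0,-1],
    [0,0,-40,0,0,0,-1],
    [0,0,-30,0,0,0,-1]
  ]
}}

```text
time_s: 5.37
eef_pos: [540.6, -172.4, 113.1]
ee_rot: [0.005, 0.767, 0.641, 0.001]
force: [-1.4, 0.2, -10.5]
grip_width: 0.078
```

{"name": "play_rows", "arguments": {
  "plan": [
    [0,0,-30,0,0,0,-1],
    [0,0,0,0,0,0,-1],
    [0,0,0,0,0,0,-1]
  ]
}}

```text
time_s: 5.62
eef_pos: [537.8, -166.8, 76.6]
ee_rot: [-0.0, 0.766, 0.643, -0.001]
force: [1.2, -0.4, -6.7]
grip_width: 0.077
```

```bash
cat >> h.py <<'E'
def nt():
    s=sense(); p=np.array(s['eef_pos']); w,x,y,z=s['ee_rot']
    print('n %.1f t %.1f z %.1f'%(.9834*p[0]-.181*p[1], .181*p[0]+.9834*p[1],p[2]),'xyz',p.round(1),'yaw %.4f tilt zx %.4f zy %.4f'%(2*np.arctan2(y,x)-np.pi/2,2*(x*z+w*y),2*(y*z-w*x)),'F',np.round(s['force'],1),'T',np.round(s['wrist_torque'],2),s['time_s'])
E
python3 -c "
from h import *
nt(); cap('side','s2.png'); c=cap('wrist'); a=c['img']
s=load('side'); cv2.imwrite('pics/x1.png',np.vstack([cv2.resize(s['img'][160:310,200:400],(800,600)) [:600]]))"
```

```text
n 559.1 t -66.7 z 76.6 xyz [ 537.8 -166.8   76.6] yaw -0.1735 tilt zx -0.0018 zy -0.0005 F [ 1.2 -0.4 -6.7] T [-0.06 -0.01 -0.04] 5.6167
```

View pics/x1.png

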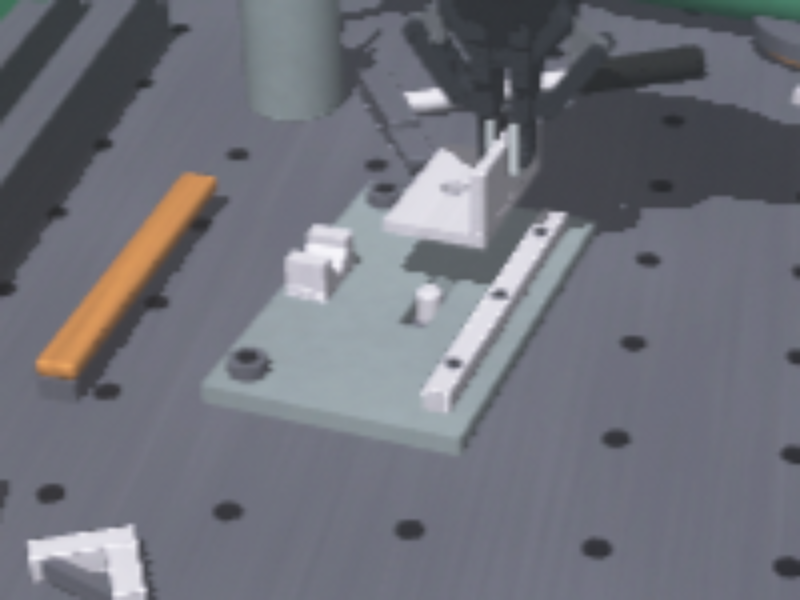

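The side crop shows the cleat hovering level over the bed, clear of the fence, with the pin (428,300) well ahead of it. I'm shifting back along the fence, then lowering.

{"name": "play_rows", "arguments": {
  "plan": [
    [-2,-11,-10,0,0,-0.008,-1],
    [0,0,-12,0,0,0,-1],
    [0,0,0,0,0,0,-1],
    [0,0,0,0,0,0,-1]
  ]
}}

```text
time_s: 6.05
eef_pos: [538.5, -181.1, 60.6]
ee_rot: [0.006, 0.769, 0.639, 0.001]
force: [0.3, 0.3, -7.3]
grip_width: 0.076
```

```bash
python3 -c "
from h import *
nt()"
```

```text
n 562.3 t -80.7 z 60.6 xyz [ 538.5 -181.1   60.6] yaw -0.1831 tilt zx 0.0091 zy -0.0071 F [ 0.3  0.3 -7.3] T [ 0.03  0.08 -0.01] 6.05
```

{"name": "play_rows", "arguments": {
  "plan": [
    [0.5,3,-6,0.005,0.006,0,-1],
    [0,0,-5,0,0,0,-1],
    [0,0,-4,0,0,0,-1],
    [0,0,0,0,0,0,-1]
  ]
}}

```text
time_s: 6.38
eef_pos: [539.7, -178.2, 45.8]
ee_rot: [0.003, 0.769, 0.639, 0.001]
force: [0.1, 0.1, -8.7]
grip_width: 0.08
```

```bash
python3 -c "
from h import *
nt()"
```

```text
n 563.0 t -77.6 z 45.8 xyz [ 539.7 -178.2   45.8] yaw -0.1834 tilt zx 0.0048 zy -0.0028 F [ 0.1  0.1 -8.7] T [ 0.04  0.22 -0.  ] 6.3833
```

{"name": "play_rows", "arguments": {
  "plan": [
    [0,0,-3,0.002,0.004,0,-1],
    [0,0,-2,0,0,0,-1],
    [0,0,-1,0,0,0,-1]
  ]
}}

```text
time_s: 6.63
eef_pos: [539.9, -178.1, 39.3]
ee_rot: [0.0, 0.769, 0.64, 0.0]
force: [0.7, -0.2, -8.1]
grip_width: 0.076
```

{"name": "play_rows", "arguments": {
  "plan": [
    [0,0,-1.5,0,0,0,-1],
    [0,0,-1,0,0,0,-1]
  ]
}}

```text
time_s: 6.8
eef_pos: [540.1, -178.0, 37.0]
ee_rot: [0.001, 0.769, 0.64, 0.0]
force: [-3.4, 3.6, 3.3]
grip_width: 0.078
```

{"name": "play_rows", "arguments": {
  "plan": [
    [0,0,-1.5,0,0,0,-1],
    [0,0,-1,0,0,0,-1]
  ]
}}

```text
time_s: 6.97
eef_pos: [540.6, -178.0, 36.8]
ee_rot: [0.001, 0.769, 0.64, 0.0]
force: [-3.1, 1.3, -0.9]
grip_width: 0.082
```

{"name": "play_rows", "arguments": {
  "plan": [
    [-2.5,0.5,0.3,0,0,0,-1],
    [-2.5,0.5,0,0,0,0,-1],
    [-1,0.2,0,0,0,0,-1]
  ]
}}

```text
time_s: 7.22
eef_pos: [534.5, -176.9, 37.3]
ee_rot: [0.002, 0.769, 0.64, 0.0]
force: [0.0, -0.4, -8.6]
grip_width: 0.078
```

{"name": "play_rows", "arguments": {
  "plan": [
    [-1.5,0.3,0,0,0,0,-1],
    [-1,0.2,0,0,0,0,-1]
  ]
}}

```text
time_s: 7.38
eef_pos: [531.6, -176.4, 37.0]
ee_rot: [0.002, 0.769, 0.64, 0.001]
force: [1.0, 0.6, -6.8]
grip_width: 0.078
```

```bash
python3 -c "
from h import *
nt()"
```

```text
n 554.7 t -77.3 z 37.0 xyz [ 531.6 -176.4   37. ] yaw -0.1823 tilt zx 0.0035 zy -0.0026 F [ 1.   0.6 -6.8] T [-0.04 -0.06 -0.  ] 7.3833
```

{"name": "play_rows", "arguments": {
  "plan": [
    [-1,0.2,0,0,0,0,-1],
    [-0.7,0.1,-0.3,0,0,0,-1]
  ]
}}

```text
time_s: 7.55
eef_pos: [530.9, -176.4, 37.1]
ee_rot: [0.004, 0.769, 0.64, 0.002]
force: [4.8, 0.9, -5.4]
grip_width: 0.075
```

{"name": "play_rows", "arguments": {
  "plan": [
    [-1,0.2,-0.3,0,0,0,-1],
    [-0.7,0.1,-0.3,0,0,0,-1]
  ]
}}

```text
time_s: 7.72
eef_pos: [530.9, -176.4, 37.1]
ee_rot: [0.006, 0.769, 0.639, 0.003]
force: [3.8, 0.6, -7.5]
grip_width: 0.077
```

```bash
python3 -c "
from h import *
nt()"
```

```text
n 554.0 t -77.4 z 37.1 xyz [ 530.9 -176.4   37.1] yaw -0.1833 tilt zx 0.0120 zy -0.0049 F [ 3.8  0.6 -7.5] T [ 0.16 -0.57  0.05] 7.7167
```

{"name": "play_rows", "arguments": {
  "plan": [
    [0,0,-0.8,0.004,0.01,0,-1],
    [0,0,-0.8,0,0,0,-1],
    [0,0,-0.5,0,0,0,-1]
  ]
}}

```text
time_s: 7.97
eef_pos: [531.3, -176.4, 36.8]
ee_rot: [0.001, 0.769, 0.64, 0.0]
force: [-1.0, 2.4, 1.9]
grip_width: 0.077
```

```bash
python3 -c "
from h import *
nt()"
```

```text
n 554.4 t -77.3 z 36.8 xyz [ 531.3 -176.4   36.8] yaw -0.1827 tilt zx 0.0019 zy -0.0012 F [-1.   2.4  1.9] T [-0.01  0.44 -0.1 ] 7.9667
```

{"name": "play_rows", "arguments": {
  "plan": [
    [0,0,4,0,0,0,-1],
    [0,0,4,0,0,0,-1],
    [0,0,2,0,0,0,-1],
    [0,0,0,0,0,0,-1]
  ]
}}

```text
time_s: 8.3
eef_pos: [531.0, -176.6, 46.3]
ee_rot: [0.001, 0.769, 0.64, 0.0]
force: [2.5, 0.2, -7.3]
grip_width: 0.071
```

```bash
python3 -c "
from h import *
nt()"
```

```text
n 554.2 t -77.5 z 46.3 xyz [ 531.  -176.6   46.3] yaw -0.1831 tilt zx 0.0012 zy -0.0009 F [ 2.5  0.2 -7.3] T [-0.   -0.3   0.01] 8.3
```

{"name": "play_rows", "arguments": {
  "plan": [
    [0.8,5,0,0,0,0,-1],
    [0.8,5,0,0,0,0,-1],
    [0.8,5,0,0,0,0,-1],
    [0.8,5,0,0,0,0,-1],
    [0.4,2.5,0,0,0,0,-1]
  ]
}}

```text
time_s: 8.72
eef_pos: [535.3, -153.2, 46.1]
ee_rot: [0.002, 0.769, 0.639, 0.0]
force: [2.9, -2.0, -8.3]
grip_width: 0.076
```

```bash
python3 -c "
from h import *
nt()"
```

```text
n 554.1 t -53.8 z 46.1 xyz [ 535.3 -153.2   46.1] yaw -0.1836 tilt zx 0.0026 zy -0.0029 F [ 2.9 -2.  -8.3] T [-0.35 -0.41 -0.03] 8.7167
```

{"name": "play_rows", "arguments": {
  "plan": [
    [0.3,2,-0.5,0,0,0,-1],
    [0.3,2,-0.6,0,0,0,-1],
    [0.3,2,-0.6,0,0,0,-1]
  ]
}}

```text
time_s: 8.97
eef_pos: [536.6, -146.1, 44.5]
ee_rot: [0.002, 0.769, 0.64, 0.0]
force: [1.6, -3.0, -6.3]
grip_width: 0.076
```

```bash
python3 -c "
from h import *
nt()"
```

```text
n 554.1 t -46.5 z 44.5 xyz [ 536.6 -146.1   44.5] yaw -0.1828 tilt zx 0.0031 zy -0.0033 F [ 1.6 -3.  -6.3] T [-0.4  -0.23  0.06] 8.9667
```

{"name": "play_rows", "arguments": {
  "plan": [
    [0.4,2.5,-0.3,0,0,0,-1],
    [0.4,2.5,-0.3,0,0,0,-1],
    [0.4,2.5,-0.3,0,0,0,-1],
    [0.4,2.5,-0.3,0,0,0,-1]
  ]
}}

```text
time_s: 9.3
eef_pos: [538.5, -136.2, 44.4]
ee_rot: [0.003, 0.769, 0.639, -0.0]
force: [-0.3, -3.5, -1.7]
grip_width: 0.076
```

```bash
python3 -c "
from h import *
nt()"
```

```text
n 554.2 t -36.4 z 44.4 xyz [ 538.5 -136.2   44.4] yaw -0.1837 tilt zx 0.0039 zy -0.0047 F [-0.3 -3.5 -1.7] T [-0.45 -0.03 -0.07] 9.3
```

{"name": "play_rows", "arguments": {
  "plan": [
    [0.4,2.5,-0.3,0.002,0.002,0,-1],
    [0.4,2.5,-0.3,0.002,0.002,0,-1],
    [0.4,2.5,-0.3,0,0,0,-1],
    [0.4,2.5,-0.3,0,0,0,-1]
  ]
}}

```text
time_s: 9.63
eef_pos: [540.7, -126.1, 44.4]
ee_rot: [0.001, 0.769, 0.639, -0.0]
force: [-0.7, -3.7, 0.4]
grip_width: 0.08
```

{"name": "play_rows", "arguments": {
  "plan": [
    [0.4,2,-0.3,0,0,0,-1],
    [0.4,2,-0.3,0,0,0,-1],
    [0.4,2,-0.3,0,0,0,-1],
    [0.4,2,-0.3,0,0,0,-1]
  ]
}}

```text
time_s: 9.97
eef_pos: [543.1, -118.2, 44.4]
ee_rot: [0.003, 0.769, 0.639, -0.0]
force: [-1.7, -4.4, 2.4]
grip_width: 0.077
```

```bash
python3 -c "
from h import *
nt()"
```

```text
n 555.5 t -17.9 z 44.4 xyz [ 543.1 -118.2   44.4] yaw -0.1844 tilt zx 0.0032 zy -0.0043 F [-1.7 -4.4  2.4] T [-0.82  0.12 -0.19] 9.9667
```

{"name": "play_rows", "arguments": {
  "plan": [
    [-0.7,1.2,-0.2,0.002,0.002,0,-1],
    [-0.6,1.4,-0.2,0.002,0,0,-1],
    [-0.2,1.2,-0.3,0,0,0,-1]
  ]
}}

```text
time_s: 10.22
eef_pos: [542.6, -114.2, 44.3]
ee_rot: [0.002, 0.769, 0.639, 0.001]
force: [-1.5, -5.6, 2.8]
grip_width: 0.081
```

```bash
python3 -c "
from h import *
nt()"
```

```text
n 554.2 t -14.1 z 44.3 xyz [ 542.6 -114.2   44.3] yaw -0.1844 tilt zx 0.0040 zy -0.0012 F [-1.5 -5.6  2.8] T [-0.96 -0.12 -0.18] 10.2167
```

{"name": "play_rows", "arguments": {
  "plan": [
    [0.1,1.2,-0.3,0,0,0,-1],
    [0.1,1.2,-0.3,0,0,0,-1],
    [0.1,1.2,-0.3,0,0,0,-1]
  ]
}}

```text
time_s: 10.47
eef_pos: [543.2, -111.2, 44.1]
ee_rot: [0.003, 0.769, 0.639, 0.001]
force: [-0.4, -5.8, 1.9]
grip_width: 0.078
```

```bash
python3 -c "
from h import *
nt()"
```

```text
n 554.3 t -11.1 z 44.1 xyz [ 543.2 -111.2   44.1] yaw -0.1846 tilt zx 0.0053 zy -0.0030 F [-0.4 -5.8  1.9] T [-1.01 -0.05 -0.17] 10.4667
```

{"name": "play_rows", "arguments": {
  "plan": [
    [0.1,1.1,-0.3,0,0.002,0,-1],
    [0.1,1.1,-0.3,0,0,0,-1]
  ]
}}

```text
time_s: 10.63
eef_pos: [543.5, -109.4, 43.8]
ee_rot: [0.003, 0.769, 0.639, 0.0]
force: [1.5, -4.6, -2.3]
grip_width: 0.079
```

{"name": "play_rows", "arguments": {
  "plan": [
    [0.1,1.1,-0.4,0,0,0,-1],
    [0.1,1.1,-0.4,0,0,0,-1]
  ]
}}

```text
time_s: 10.8
eef_pos: [543.8, -106.5, 42.1]
ee_rot: [0.003, 0.769, 0.639, 0.001]
force: [5.7, -3.7, -6.8]
grip_width: 0.077
```

```bash
python3 -c "
from h import *
nt()"
```

```text
n 554.1 t -6.3 z 42.1 xyz [ 543.8 -106.5   42.1] yaw -0.1844 tilt zx 0.0043 zy -0.0031 F [ 5.7 -3.7 -6.8] T [-0.63 -0.82  0.03] 10.8
```

The hole is starting to drop: z fell from 44.1 to 42.1. I'm going straight down gently.

{"name": "play_rows", "arguments": {
  "plan": [
    [0.2,0,-1,0,0.002,0,-1],
    [0,0,-1,0,0,0,-1]
  ]
}}

```text
time_s: 10.97
eef_pos: [544.1, -105.3, 38.9]
ee_rot: [0.001, 0.769, 0.639, 0.0]
force: [4.9, -2.3, -4.9]
grip_width: 0.075
```

```bash
python3 -c "
from h import *
nt()"
```

```text
n 554.1 t -5.1 z 38.9 xyz [ 544.1 -105.3   38.9] yaw -0.1837 tilt zx 0.0021 zy -0.0016 F [ 4.9 -2.3 -4.9] T [-0.33 -0.84  0.03] 10.9667
```

{"name": "play_rows", "arguments": {
  "plan": [
    [0.2,-0.3,-1,0,0.001,0,-1],
    [0.1,0,-1,0,0,0,-1],
    [0,0,-0.6,0,0,0,-1]
  ]
}}

```text
time_s: 11.22
eef_pos: [544.2, -105.0, 36.8]
ee_rot: [0.0, 0.769, 0.64, -0.0]
force: [-1.4, -1.0, 5.7]
grip_width: 0.078
```

```bash
python3 -c "
from h import *
nt()"
```

```text
n 554.2 t -4.7 z 36.8 xyz [ 544.2 -105.    36.8] yaw -0.1825 tilt zx -0.0003 zy -0.0010 F [-1.4 -1.   5.7] T [-0.7   0.25 -0.05] 11.2167
```

{"name": "play_rows", "arguments": {
  "plan": [
    [0,0,0,0,0,0,-1],
    [0,0,0,0,0,0,-1]
  ],
  "grip_force": 20
}}

```text
time_s: 11.38
eef_pos: [544.2, -105.0, 36.9]
ee_rot: [0.0, 0.768, 0.64, -0.001]
force: [2.2, -1.1, -3.7]
grip_width: 0.081
```

{"name": "play_rows", "arguments": {
  "plan": [
    [0,0,0,0,0,0,-0.7],
    [0,0,0,0,0,0,-0.5],
    [0,0,0,0,0,0,-0.3],
    [0,0,0,0,0,0,-0.3]
  ]
}}

```text
time_s: 11.72
eef_pos: [543.0, -103.9, 36.7]
ee_rot: [-0.002, 0.769, 0.64, -0.001]
force: [0.3, 0.1, 0.1]
grip_width: 0.352
```

{"name": "play_rows", "arguments": {
  "plan": [
    [0,0,8,0,0,0,-0.3],
    [0,0,15,0,0,0,-0.3],
    [0,0,30,0,0,0,-0.3],
    [0,0,38,0,0,0,-0.3],
    [0,0,38,0,0,0,-0.3]
  ]
}}

```text
time_s: 12.13
eef_pos: [537.9, -101.5, 164.6]
ee_rot: [-0.01, 0.769, 0.64, -0.005]
force: [0.6, 0.4, 0.1]
grip_width: 0.348
```

{"name": "play_rows", "arguments": {
  "plan": [
    [-5,-30,20,0,0,0,-0.3],
    [-5,-30,20,0,0,0,-0.3],
    [-5,-30,10,0,0,0,-0.3],
    [0,0,0,0,0,0,-0.3]
  ]
}}

```text
time_s: 12.47
eef_pos: [523.8, -193.6, 229.2]
ee_rot: [-0.002, 0.767, 0.641, -0.002]
force: [-0.3, -0.5, 0.1]
grip_width: 0.35
```

```bash
python3 -c "
from h import *
nt(); c=cap('wrist'); s=cap('side'); cap('scene','sc3.png')
a=cv2.resize(c['img'],(400,300)); 
a=cv2.resize(c['img'][0:240,240:640],(500,300)); b=cv2.resize(s['img'][190:290,230:370],(420,300))
cv2.imwrite('pics/f1.png',np.vstack([cv2.copyMakeBorder(a,0,0,0,0,0),cv2.copyMakeBorder(b,0,0,0,80,0)]))"
```

```text
n 550.1 t -95.6 z 229.2 xyz [ 523.8 -193.6  229.2] yaw -0.1779 tilt zx -0.0062 zy 0.0012 F [-0.3 -0.5  0.1] T [ 0.01 -0.    0.  ] 12.4667
```

View pics/f1.png

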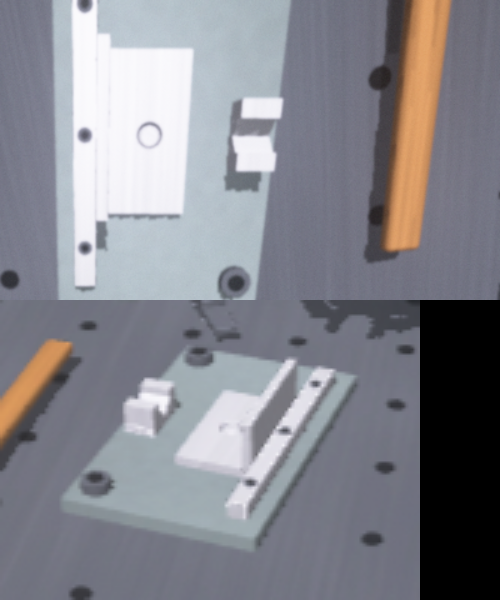

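View pics/sc3.png

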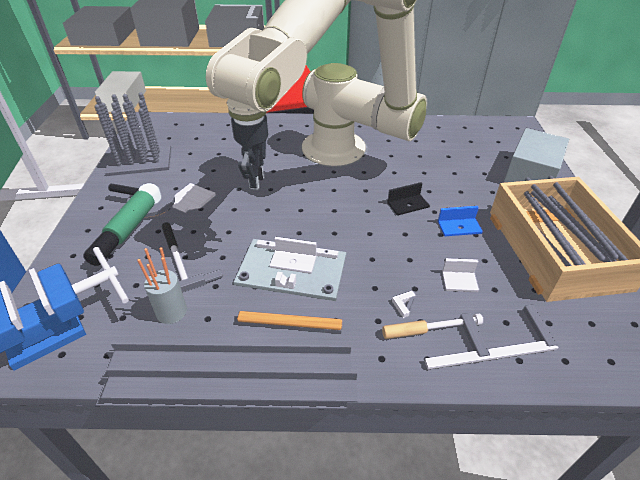

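The crop shows the pin filling the hole at (148,134), with the cleat flat and its heel parallel and close to the fence. In the scene view the other items are where they were.

```bash
python3 -c "
from h import *
print(ctrl.finish_job())"
```

```text
the job is handed in; nothing more can be done
None
```

The drilled cleat is in the jig with its hole over the pin, lying flat on the bed with its heel along the fence. I handed the job in at about 12.5 s.

- **Set down:** I placed it flat on the bed and eased its heel to the fence, with the hole about 71 mm short of the pin. At that spot the flat leg's end was just short of the pin.
- **Slide:** Sliding from there while flat would have rammed the pin. I raised the cleat about 9 mm, still behind the fence, and lowered it lightly onto the pin top. I then slid it along until the hole dropped over the pin.
- **Forces:** The wrist readings stayed under about 11 N throughout, including the cleat's own weight.

**Last checks:**
- The tool was at the same height at the end (36.8 mm) as when the cleat lay flat on the bed.
- Its distance from the fence matched the value where I had felt fence contact, to about 0.2 mm.
- The pictures after release show the pin in the hole and the cleat flat and parallel to the fence, with the robot clear. The other things look unmoved by eye; I did not measure them.

During the slide the heel drifted about 1.3 mm off the fence, and I pressed it back before the drop. None of the final checks failed or disagreed.

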